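# Close the loaded case and hold its lid against the sprung fence

## Robot

A 6-joint arm with a two-finger parallel gripper is mounted at the origin on the work surface; the furniture and walls round the work are solid. World frame = base frame: x ahead of the robot, y to its left, z up, the work surface at z = 0. Lengths are in m, angles in rad, forces in N, time in s.
With the tool pointing down it reaches from about 0.225 to 0.875 m from the base axis. Payload 3.4 kg.
Tool frame: the origin (TCP) lies between the finger pads; the fingertips stand 11 mm ahead of it and the grasp point (between the pads) lies 8 mm behind it; z points along the fingers, y is the line along which they close (so a half turn about z gives the same grasp; the last joint's range is limited). The gripper opens to 85 mm and grips with 20 to 120 N. Pads are 22 mm wide; open, the fingers measure 114 mm over their backs; the gripper's body (76 mm by 85 mm) begins 54 mm behind the grasp point. The pads swing forward as they close: fully open they stand 13 mm farther back than shut.
Start: joints at [-1.426, 0.276, 1.505, -0, 1.361, -0.121], TCP at [0.151, -0.555, 0.242] pointing down, gripper open.
Joint ranges: [-2.89, 2.89], [-0.75, 2.08], [0.22, 2.7], [-1.18, 4.32], [0.11, 2.71], [-2.7, 2.7]. Speed limits (rad/s): [2.57, 2.57, 3.14, 3.14, 3.14, 3.14].

## Interface

Orientations are given as a unit quaternion [w, x, y, z].
In Python, from rig import sensors, eyes, manip gives the robot as it stands.
- The arm moves only by the tool drive_tool, never from a script. Its argument "deltas" is a list of rows, each an object with "linear": the shift along the world's x, y, z in mm, a list of three; "twist": the turn about the world's z in degrees; "claw": the opening, from 0 (shut) to 1 (fully open). In form: [{"linear": [tx, ty, tz], "twist": twist, "claw": claw}, ...]. A call has 1 to 12 rows; each row is the pose to reach, as a shift and turn from the pose commanded when the call began; what a row does not reach only later rows make up. A row lasts 1/12 s, in which the tool goes at most 41.7 mm and 7.16 degrees, less where a joint would pass 70% of its speed; a pose out of reach is approached as far as the arm can. A call with a gripper value outside its range is refused whole. The fingers move at their own pace and stop on an object; "squeeze" is the grip in N (left out, the last holds). Time passes only in rows, so rows that repeat a pose let the fingers close. It gives the time, the measured TCP pose, the force, the opening and the grip force at its end, in the units of the state.
- sensors.get_state(): the state, without advancing time (a new reading comes with each control period).
- eyes.get_image(name): name is "scene" or "top"; returns the picture (400x640x3 uint8, red, green, blue); there is no depth.
- eyes.camera_model(name): a dict with "intrinsics" (3x3 intrinsics, pixels), "R" (3x3) and "t" (3): a world point X has camera coordinates R X + t. Camera axes: x right, y down, z forward; pixel columns grow to the right and rows downward; lengths in m; the calibration is good to about 2 mm. A picture is of the moment at which its call begins. camera_model takes no time and is no camera call.
- manip.sign_off(): hands the job in; it is judged then, once.
The state is a dict: "clock": time; "qpos": joint angles; "qd": joint speeds; "effort": joint torques, N m; "position": TCP position; "ee_rot": TCP orientation; "contact_force": force on the tool from outside, world axes, zero at the start; "moment": the same for the moment, N m; "width": finger opening in m; "gripper_force": force on a finger pad.
Only numpy, scipy, OpenCV 4.12 (cv2) and the standard library are available. Lean on these libraries where they do the work, as an engineer would, in place of code of your own. Each camera call takes 0.05 s, during which the arm holds its last target. There are 200 camera calls.

## Task

Close up the loaded case in the jig: take the loose lid by its grip rail, lay it flat on the case between the two side guides, just short of the sprung bar, then slide it gently on against the bar until the bar is pushed in about half its travel, a steady push of about 11 N. Finish while still holding the lid there, flat on the case and pressed against the bar, so that a colleague can screw it down; never drive the bar hard onto its stop, and leave the other things on the bench where they are.

Things in the scene. Friction and masses are not known exactly. Their poses are not given: they have to be found in the camera images.
- lid_grip (a point): Loose plywood lid, plate 145 x 96 x 8 mm (x, y, z), lying flat, with a solid wooden grip rail across its middle: 20 mm thick (x), 64 mm long (y), 36 mm high above the plate. This point is the rail's middle, 26 mm above the plate's underside, 18 mm below the rail's top. z up. About 0.3 kg, varies.
- lid: The same lid; origin at the centre of the plate's underside, axes as lid_grip. Either of its short ends may go to the fence.
- case_mouth (a point): The open case in the fixed closing jig: centre of the case's rim, 57 mm above the bench. x points level towards the fence, y across the jig, z up. The case is 128 mm long (x) and 92 mm wide (y) outside, with 6 mm walls; its contents stay below the rim.
- jig: The jig: base, case, side guides, fence. Origin on the bench, axes as case_mouth, which is at (-38, 0, 57) mm in it. Guides stand along the case's long sides, inner faces 52 mm off its midline (4 mm play each side of the lid), 6 mm above the rim, their flared lips 15 mm; they run from 52 mm before to 38 mm past case_mouth. The fence block begins 101 mm past case_mouth, its top 27 mm above the rim.
- bar_face (a point): Middle of the rubber face of the sprung bar, which the lid's end meets; same axes as case_mouth (the bar gives way towards +x). At rest it is 68 mm past case_mouth in x, and 6 mm above the rim. The bar is 96 mm wide and 34 mm high and moves with the joint press_bar.
- press_bar (a joint): How far the bar has been pushed in towards the fence, m: 0 at rest (sprung forward), 0.016 is the hard stop. Its spring pushes back with 5.6 N at 0, plus 0.7 N for every mm: 11.2 N at half travel (0.008).
- tape_roll: Bystander: roll of masking tape lying flat, 98 mm across, 25 mm high; origin under its centre
- pot: Bystander: round wax pot, 66 mm across, 30 mm high; origin under its centre
- slug_a: Bystander: white plastic slug, 24 mm across, 26 mm high; origin under its centre
- slug_b: Bystander: black plastic slug, 24 mm across, 28 mm high; origin under its centre
- disc: Bystander: cream disc weight, 46 mm across, 16 mm high; origin under its centre
- dropper: Bystander: small dropper bottle, 33 mm across, 102 mm tall; origin under its centre

How it is judged:
On the way:
1. the lid lies flat on the case between the guides (z of lid in the frame of jig between 0.054 and 0.0605 m and y of lid in the frame of jig between -0.008 and 0.008 m and angle between lid's own z axis and vertical below 0.06 rad and angle between the x axis of lid and the x axis of jig, either way round below 0.1 rad and x of lid in the frame of jig between -0.1 and -0.02 m), for 0.2 s.
At the end, for the whole second after the job is handed in: The robot still pushes the lid through the last second: lid at rest, flat on the case (3.5 mm in height, 0.06 rad), within 8 mm of mid-way between the guides and 0.1 rad of square, pressing the sprung bar with 8 to 15 N (bar pushed in 3 to 13.5 mm) (z of lid in the frame of jig between 0.054 and 0.0605 m and y of lid in the frame of jig between -0.008 and 0.008 m and angle between lid's own z axis and vertical below 0.06 rad and angle between the x axis of lid and the x axis of jig, either way round below 0.1 rad and contact force between lid and press_bar between 8 and 15 N and value of joint press_bar between 0.003 and 0.0135 m and linear speed of lid below 0.01 m/s and contact force between any of the fingers, the arm and lid above 3 N); the arm keeps its last pose, push and grip.
It fails at once if the lid is rammed against the bar with more than 30 N (contact force between lid and press_bar above 30 N).
It fails at once if a bystander is moved more than 40 mm (distance of any of tape_roll, pot, slug_a, slug_b, disc, dropper from where it was at the start of the episode above 0.04 m).
It also fails if it takes over 42 s, if anything falls off the work surface, if the arm or the gripper's body presses on something with over 40 N, if the wrist force passes 120 N, or if a joint passes its speed limit or range.

## Working session

There is one attempt and no reset: what is moved stays moved. The work goes in short steps, Python scripts to look and compute and a tool call to move; the robot and the scene stay as the last step left them, time stands still between calls to the robot, and variables do not carry over. Pictures are saved under pics/ and viewed, at most 10 in all, crops included, and the job is handed in when it is done.

Besides the shell and the picture viewer there is one more tool, called after "Request:" as name(argument=value, ...) on one line, values as JSON. drive_tool: Moves the arm, as the interface text tells. Its arguments: {"type":"object","properties":{"deltas":{"type":"array","items":{"type":"object","properties":{"linear":{"type":"array","items":{"type":"number"}},"twist":{"type":"number"},"claw":{"type":"number"}}}},"squeeze":{"type":"number"}},"required":["deltas"]}

```bash
mkdir -p pics
python3 - <<'E'
from rig import sensors, eyes
import cv2
for n in("top","scene"):
    cv2.imwrite(f"pics/{n}0.png",eyes.get_image(n)[:,:,::-1]); m=eyes.camera_model(n); print(n,m)
print(sensors.get_state())
E
```

```text
top {'intrinsics': array([[385.43206016,   0.        , 324.63212921],
       [  0.        , 385.43206016, 199.4968939 ],
       [  0.        ,   0.        ,   1.        ]]), 'R': array([[ 0.01824687, -0.99978992,  0.00933601],
       [-0.98468689, -0.01958883, -0.17322818],
       [ 0.17337467, -0.00603217, -0.98483747]]), 't': array([0.11351914, 0.50148245, 0.83922452])}
scene {'intrinsics': array([[485.46278143,   0.        , 310.61941412],
       [  0.        , 485.46278143, 199.63250925],
       [  0.        ,   0.        ,   1.        ]]), 'R': array([[ 0.64496387,  0.76415549,  0.0093805 ],
       [ 0.67074697, -0.5601575 , -0.48612969],
       [-0.36622411,  0.31982803, -0.87383633]]), 't': array([-0.408863  , -0.22689396,  1.07321766])}
{'clock': 0.1, 'qpos': array([-1.42601458e+00,  2.76516634e-01,  1.50601401e+00,  4.25953689e-05,
        1.36065676e+00, -1.21022126e-01]), 'qd': array([-0.0012856 , -0.0008855 , -0.00340479, -0.00032599, -0.00016561,
       -0.00094999]), 'effort': array([ 1.26511568e-03, -4.17702520e+01, -2.46405619e+01, -2.20563807e-04,
        5.79141531e-03,  9.59101492e-07]), 'position': array([ 0.15097667, -0.5543686 ,  0.24153182]), 'ee_rot': array([-7.97567076e-04,  9.91181804e-01,  1.32506582e-01,  1.13517019e-05]), 'contact_force': array([-0.47976808,  0.19490812,  0.55259909]), 'moment': array([0.00898935, 0.01501367, 0.0019623 ]), 'gripper_force': 0.0, 'width': 0.08526523517974732}
```

View pics/top0.png

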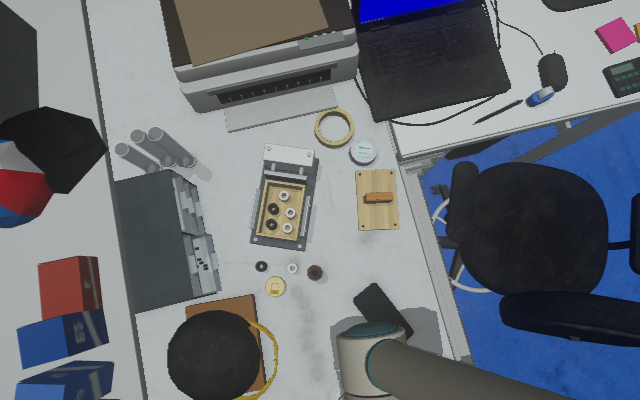

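View pics/scene0.png

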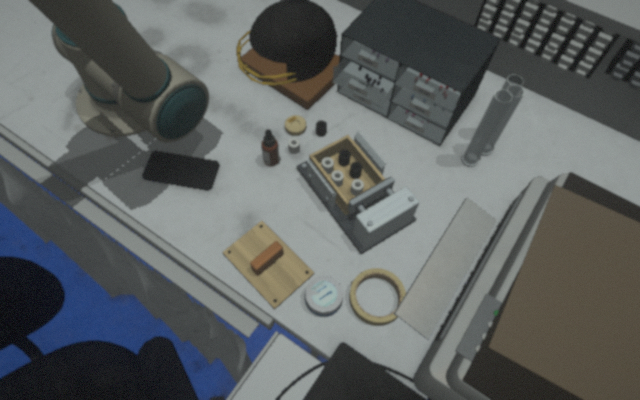

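The top view shows the lid at about (378,199) with its rail at (379,197), and the jig at (285,198) with its fence up at (288,156). The dropper is at (315,272), slugs at (261,266) and (292,268), disc at (275,287), pot at (363,152) and tape at (334,127). The scene view agrees with this. I'll zoom in for accurate corners.

Run:
```python
import cv2
a=cv2.imread("pics/top0.png")[135:260,240:410]
b=cv2.imread("pics/scene0.png")[120:310,215:425]
cv2.imwrite("pics/ct.png",cv2.resize(a,None,fx=4.6,fy=4.6,interpolation=cv2.INTER_CUBIC))
cv2.imwrite("pics/cs.png",cv2.resize(b,None,fx=3.1,fy=3.1,interpolation=cv2.INTER_CUBIC))
```

```text
(no output)
```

View pics/ct.png

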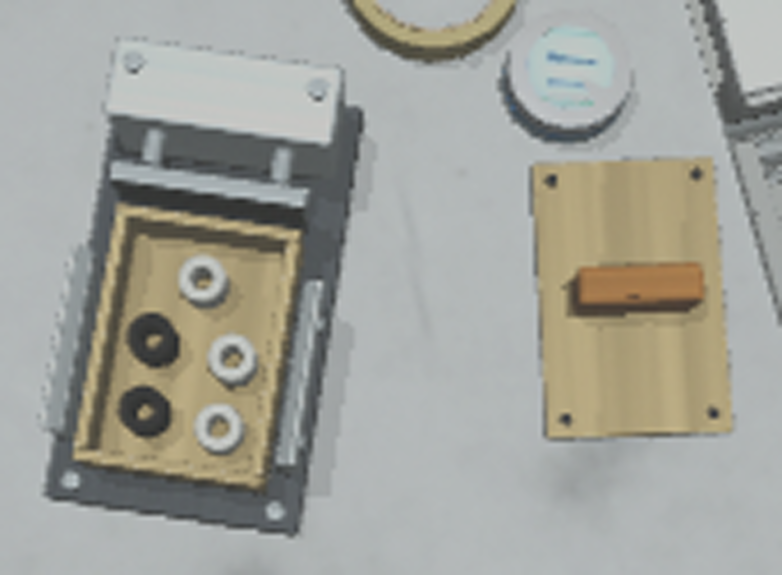

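View pics/cs.png

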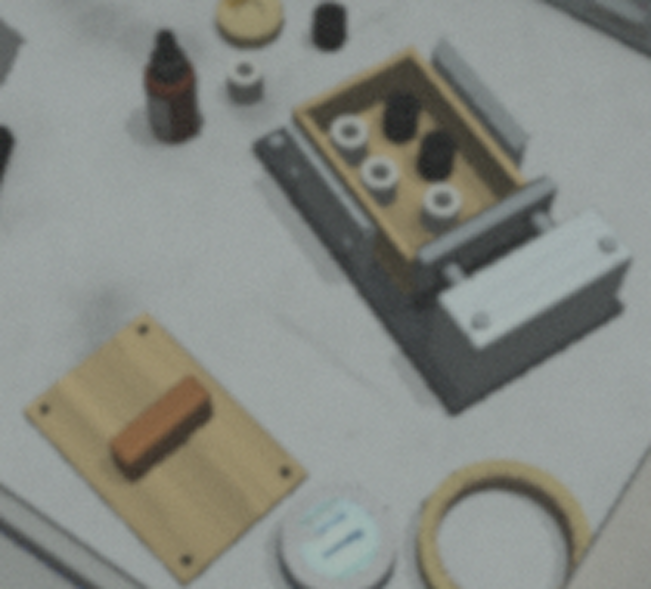

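The top crop gives lid top-face corners at (530,163), (712,157), (733,432), (546,438), and case rim corners at (120,206), (302,230), (265,487), (74,462). The scene crop gives lid corners at (146,315), (306,472), (185,583), (25,410), and rim corners at (295,110), (412,48), (525,182). Next I'll fit the rectangles with their known sizes.

```bash
cat > h.py <<'E'
import numpy as np
from rig import eyes
from scipy.optimize import least_squares
M={n:eyes.camera_model(n) for n in("top","scene")}
def proj(n,X):
    m=M[n];c=np.asarray(X)@m["R"].T+m["t"];p=c@m["intrinsics"].T;return p[:,:2]/p[:,2:]
def fit(obs,dx,dy,z):
    # obs: list (cam,(sx,sy),px)
    def pts(p):
        c,s=np.cos(p[2]),np.sin(p[2])
        L=np.array([[o[1][0]*dx/2,o[1][1]*dy/2] for o in obs])
        return np.c_[L@np.array([[c,s],[-s,c]])+p[:2],np.full(len(obs),z)]
    f=lambda p:np.concatenate([(proj(o[0],P[None])[0]-o[2]) for o,P in zip(obs,pts(p))])
    r=least_squares(f,[.4,-.1,0]);return r.x,np.round(r.fun,1)
top=lambda a,b:(np.array([a,b])+.5)/4.6-.5+[240,135]
sc=lambda a,b:(np.array([a,b])+.5)/3.1-.5+[215,120]
E
python3 - <<'E'
from h import *
k=[(1,1),(1,-1),(-1,-1),(-1,1)]
lt=[("top",s,top(*p)) for s,p in zip(k,[(530,163),(712,157),(733,432),(546,438)])]
ls=[("scene",s,sc(*p)) for s,p in zip(k,[(306,472),(185,583),(25,410),(146,315)])]
ct=[("top",s,top(*p)) for s,p in zip(k,[(120,206),(302,230),(265,487),(74,462)])]
cs=[("scene",s,sc(*p)) for s,p in zip([(1,1),(-1,-1),(-1,1)],[(525,182),(295,110),(412,48)])]
for n,o,d in(("lid",[lt,ls],(.145,.096,.008)),("case",[ct,cs],(.128,.092,.057))):
    for q in(o[0],o[1],o[0]+o[1]):
        x,r=fit(q,*d);print(n,x.round(4),np.degrees(x[2]).round(2),r)
# rail top corners check (top view) z=.044
rt=[("top",s,top(*p)) for s,p in zip(k,[(577,268),(702,264),(704,301),(580,306)])]
print("rail",fit(rt,.020,.064,.044))
E
```

```text
lid [ 0.5094 -0.0011  0.0587] 3.36 [ 0.1  0.1  0.1 -0.1 -0.1 -0.1 -0.1  0.2]
lid [5.128e-01 4.000e-04 5.980e-02] 3.42 [ 1.2  0.4  0.   0.8 -1.  -0.  -0.2 -1.6]
lid [ 5.115e-01 -1.000e-04  5.950e-02] 3.41 [-0.4 -0.8 -0.4 -0.9 -0.5 -1.1 -0.5 -0.7  0.5  0.1 -0.7  0.5 -1.7 -0.3
 -0.8 -1.9]
case [ 0.4721  0.2205 -0.1181] -6.76 [-0.3 -0.2  0.2  0.  -0.1  0.2  0.3 -0. ]
case [ 0.4742  0.2234 -0.1242] -7.12 [ 2.4  1.8 -1.9 -0.7 -0.6 -1.5]
case [ 0.4732  0.2219 -0.125 ] -7.16 [-0.7 -0.9 -0.3 -0.3 -1.  -0.2 -0.5 -0.7  1.4  1.9 -2.8 -0.6 -1.4 -1.4]
rail (array([ 0.50854951, -0.00128864,  0.05746775]), array([-0.3, -0.1,  0.3, -0.3,  0.5,  0.2, -0.5,  0.2]))
```

Request:
drive_tool(deltas=[{"linear":[359,554,-100],"twist":78.2,"claw":1},{"linear":[359,554,-100],"twist":78.2,"claw":1},{"linear":[359,554,-100],"twist":78.2,"claw":1},{"linear":[359,554,-100],"twist":78.2,"claw":1},{"linear":[359,554,-100],"twist":78.2,"claw":1},{"linear":[359,554,-100],"twist":78.2,"claw":1},{"linear":[359,554,-100],"twist":78.2,"claw":1},{"linear":[359,554,-100],"twist":78.2,"claw":1},{"linear":[359,554,-100],"twist":78.2,"claw":1},{"linear":[359,554,-100],"twist":78.2,"claw":1},{"linear":[359,554,-100],"twist":78.2,"claw":1},{"linear":[359,554,-100],"twist":78.2,"claw":1}], squeeze=60)

```text
clock: 1.1
position: [0.4203, -0.138, 0.1671]
ee_rot: [0.0, 0.684, 0.729, -0.0]
contact_force: [0.8, -1.2, 0.2]
width: 0.0856
gripper_force: 0.0
```

Request:
drive_tool(deltas=[{"linear":[80,125,-20],"twist":0,"claw":1},{"linear":[80,125,-20],"twist":0,"claw":1},{"linear":[80,125,-20],"twist":0,"claw":1},{"linear":[80,125,-20],"twist":0,"claw":1},{"linear":[80,125,-20],"twist":0,"claw":1},{"linear":[80,125,-20],"twist":0,"claw":1},{"linear":[80,125,-20],"twist":0,"claw":1}])

```text
clock: 1.68
position: [0.4992, -0.0153, 0.1471]
ee_rot: [-0.0, 0.685, 0.728, -0.001]
contact_force: [-0.7, -0.3, 0.2]
width: 0.0855
gripper_force: 0.0
```

Request:
drive_tool(deltas=[{"linear":[11,14,-40],"twist":0,"claw":1},{"linear":[11,14,-80],"twist":0,"claw":1},{"linear":[11,14,-105],"twist":0,"claw":1},{"linear":[11,14,-120],"twist":0,"claw":1},{"linear":[11,14,-120],"twist":0,"claw":1},{"linear":[11,14,-120],"twist":0,"claw":0},{"linear":[11,14,-120],"twist":0,"claw":0},{"linear":[11,14,-120],"twist":0,"claw":0},{"linear":[11,14,-120],"twist":0,"claw":0},{"linear":[11,14,-120],"twist":0,"claw":0},{"linear":[11,14,-120],"twist":0,"claw":0}], squeeze=60)

```text
clock: 2.6
position: [0.5114, -0.0011, 0.0287]
ee_rot: [0.001, 0.686, 0.728, 0.001]
contact_force: [-2.0, -1.4, 3.0]
width: 0.0188
gripper_force: 60.7
```

Request:
drive_tool(deltas=[{"linear":[0,0,15],"twist":0,"claw":0},{"linear":[0,0,40],"twist":0,"claw":0},{"linear":[0,0,75],"twist":0,"claw":0},{"linear":[0,0,110],"twist":0,"claw":0},{"linear":[0,0,130],"twist":0,"claw":0},{"linear":[0,0,130],"twist":0,"claw":0},{"linear":[0,0,130],"twist":0,"claw":0}])

```text
clock: 3.18
position: [0.511, -0.0009, 0.158]
ee_rot: [0.001, 0.686, 0.728, 0.001]
contact_force: [-0.8, -0.4, -4.0]
width: 0.0189
gripper_force: 60.0
```

Run:
```python
from rig import sensors, eyes
import cv2
a=eyes.get_image("top")[100:250,260:440,::-1]; b=eyes.get_image("scene")[120:310,180:420,::-1]
f=lambda i:cv2.resize(i,(400,300),interpolation=cv2.INTER_CUBIC)
cv2.imwrite("pics/lift.png",cv2.hconcat([f(a),f(b)]))
s=sensors.get_state();print(s["clock"],s["position"],s["width"],s["contact_force"],s["moment"])
```

```text
3.2833 [ 0.50915813 -0.00068944  0.15566392] 0.019095834275584065 [-0.4626618  -0.16594496 -3.24323101] [ 0.03587892  0.05602729 -0.02925121]
```

View pics/lift.png

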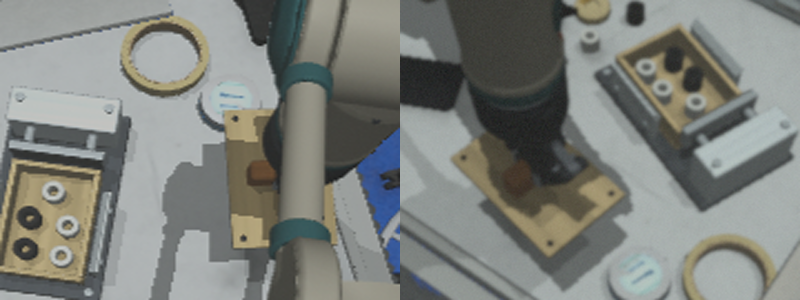

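The lid is lifted and hangs level in the gripper, with the rail centred between the fingers, and the bystanders haven't moved. Next I'll carry it above the jig.

Request:
drive_tool(deltas=[{"linear":[-6,25,0],"twist":-1.2,"claw":0},{"linear":[-13,55,0],"twist":-2.5,"claw":0},{"linear":[-20,87,0],"twist":-4,"claw":0},{"linear":[-28,119,0],"twist":-5.5,"claw":0},{"linear":[-36,151,0],"twist":-7,"claw":0},{"linear":[-43,183,0],"twist":-8.5,"claw":0},{"linear":[-48,208,0],"twist":-9.5,"claw":0},{"linear":[-52,224,0],"twist":-10.2,"claw":0},{"linear":[-52,224,-20],"twist":-10.2,"claw":0},{"linear":[-52,224,-40],"twist":-10.2,"claw":0},{"linear":[-52,224,-50],"twist":-10.2,"claw":0},{"linear":[-52,224,-50],"twist":-10.2,"claw":0}])

```text
clock: 4.28
position: [0.4555, 0.222, 0.1034]
ee_rot: [-0.002, 0.748, 0.664, -0.004]
contact_force: [0.4, 0.1, -2.7]
width: 0.019
gripper_force: 59.7
```

Run:
```python
from rig import sensors, eyes
import cv2
a=eyes.get_image("top")[130:265,230:350,::-1]; b=eyes.get_image("scene")[110:260,280:430,::-1]
cv2.imwrite("pics/hov.png",cv2.hconcat([cv2.resize(a,(356,400),interpolation=2),cv2.resize(b,(400,400),interpolation=2)]))
for i in range(2):
  eyes.get_image("top"); s=sensors.get_state();print(s["clock"],s["position"],s["ee_rot"],s["contact_force"],s["moment"])
```

```text
4.4333 [0.45918732 0.22285071 0.1073208 ] [-2.67532395e-05  7.47805257e-01  6.63918129e-01 -1.18500720e-04] [-0.13381206 -0.01613258 -2.72291961] [-0.01449073 -0.06964506  0.01807264]
4.4833 [0.45957287 0.2229364  0.10784425] [2.18105451e-04 7.47832697e-01 6.63887048e-01 4.43317508e-04] [ 0.24726899 -0.20652414 -2.9024455 ] [ 0.0079542  -0.00399379 -0.01118263]
```

View pics/hov.png

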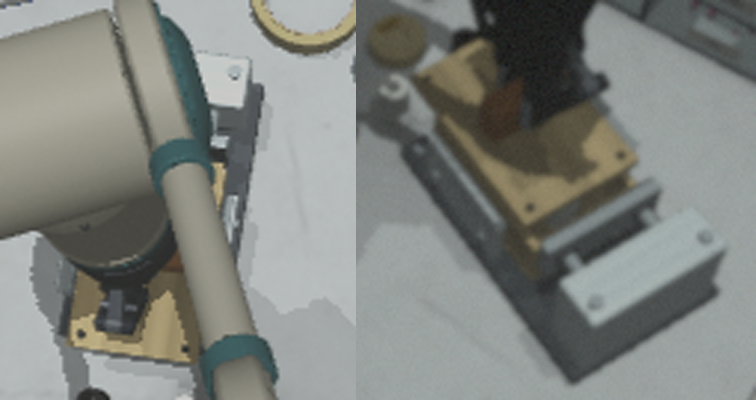

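The scene half shows the lid hovering over the case. Its front corners are at (530,222) and (637,158), back left at (415,80), just behind the bar's edge. In the top half the rear corners are at (68,343) and (195,362). I'll fit its pose relative to the case.

Run:
```python
from h import *
T=lambda a,b:np.array([a/2.967,b/2.963])+[229.7,129.7]
S=lambda a,b:np.array([a,b])/2.667+[279.7,109.7]
t=[("top",(-1,1),T(68,343)),("top",(-1,-1),T(195,362))]
s=[("scene",(1,-1),S(530,222)),("scene",(1,1),S(637,158)),("scene",(-1,-1),S(415,80))]
for n,o,c in(("top",t,(.4721,.2205)),("scene",s,(.4742,.2234))):
    x,r=fit(o,.145,.096,.087)
    d=x[:2]-c;a=-.12;print(n,x.round(4),np.degrees(x[2]),r,"rel jig",(d@[np.cos(a),np.sin(a)]).round(4),(d@[-np.sin(a),np.cos(a)]).round(4))
```

```text
top [ 0.4553  0.2196 -0.1295] -7.419670773966366 [-0.9 -0.2  0.9  0.1] rel jig -0.0166 -0.003
scene [ 0.6175  0.413  -0.1754] -10.04723027013804 [ 1.8  0.8  2.6  2.  -4.6 -3.5] rel jig 0.1196 0.2054
```

Run:
```python
from h import *
S=lambda a,b:np.array([a-356,b])/2.667+[279.7,109.7]
s=[("scene",(1,-1),S(530,222)),("scene",(1,1),S(637,158)),("scene",(-1,-1),S(415,80))]
x,r=fit(s,.145,.096,.087);d=x[:2]-(.4742,.2234);a=-.12;print(x,r,d@[np.cos(a),np.sin(a)],d@[-np.sin(a),np.cos(a)])
```

```text
[ 0.46019271  0.22383039 -0.11522044] [-0.4  1.1  2.3 -0.  -1.9 -1.5] -0.01395808522008044 -0.0012495451918726117
```

Request:
drive_tool(deltas=[{"linear":[0,1.5,-4],"twist":0,"claw":0},{"linear":[0,1.5,-8],"twist":0,"claw":0},{"linear":[0,1.5,-12],"twist":0,"claw":0},{"linear":[0,1.5,-15],"twist":0,"claw":0},{"linear":[0,1.5,-18],"twist":0,"claw":0},{"linear":[0,1.5,-20],"twist":0,"claw":0},{"linear":[0,1.5,-20],"twist":0,"claw":0},{"linear":[0,1.5,-20],"twist":0,"claw":0}])

```text
clock: 5.15
position: [0.4588, 0.2245, 0.0873]
ee_rot: [-0.0, 0.748, 0.664, -0.0]
contact_force: [-0.8, 0.6, -3.2]
width: 0.0189
gripper_force: 59.8
```

Request:
drive_tool(deltas=[{"linear":[0,0,-0.7],"twist":0,"claw":0},{"linear":[0,0,-1.4],"twist":0,"claw":0},{"linear":[0,0,-2],"twist":0,"claw":0},{"linear":[0,0,-2],"twist":0,"claw":0},{"linear":[0,0,-2],"twist":0,"claw":0}])

```text
clock: 5.57
position: [0.459, 0.2246, 0.0857]
ee_rot: [0.0, 0.748, 0.664, 0.0]
contact_force: [-0.2, 0.4, -1.2]
width: 0.0187
gripper_force: 60.0
```

Fz has risen from −3.2 to −1.2 N, so the lid is touching the rim. I'll press a little further.

Request:
drive_tool(deltas=[{"linear":[0,0,-0.4],"twist":0,"claw":0},{"linear":[0,0,-0.8],"twist":0,"claw":0},{"linear":[0,0,-0.8],"twist":0,"claw":0},{"linear":[0,0,-0.8],"twist":0,"claw":0}])

```text
clock: 5.9
position: [0.459, 0.2246, 0.0856]
ee_rot: [0.0, 0.748, 0.664, 0.0]
contact_force: [-2.1, 0.7, 5.9]
width: 0.0189
gripper_force: 61.1
```

Request:
drive_tool(deltas=[{"linear":[1,-0.1,0.4],"twist":0,"claw":0},{"linear":[2,-0.2,0.4],"twist":0,"claw":0},{"linear":[3,-0.4,0.4],"twist":0,"claw":0},{"linear":[4,-0.5,0.4],"twist":0,"claw":0},{"linear":[5,-0.6,0.4],"twist":0,"claw":0},{"linear":[6,-0.7,0.4],"twist":0,"claw":0},{"linear":[6,-0.7,0.4],"twist":0,"claw":0},{"linear":[6,-0.7,0.4],"twist":0,"claw":0}])

```text
clock: 6.57
position: [0.4624, 0.2241, 0.0856]
ee_rot: [-0.002, 0.748, 0.664, -0.001]
contact_force: [-7.7, 0.9, 9.3]
width: 0.0189
gripper_force: 61.5
```

Request:
drive_tool(deltas=[{"linear":[0,0,0.6],"twist":0,"claw":0},{"linear":[0,0,0.6],"twist":0,"claw":0},{"linear":[0,0,0.6],"twist":0,"claw":0}])

```text
clock: 6.82
position: [0.4648, 0.2239, 0.0856]
ee_rot: [-0.0, 0.748, 0.664, -0.0]
contact_force: [-3.0, 1.0, 2.5]
width: 0.0189
gripper_force: 60.6
```

Run:
```python
from rig import sensors, eyes
import cv2
b=eyes.get_image("scene")[110:260,280:430,::-1]
cv2.imwrite("pics/sl.png",cv2.resize(b,(600,600),interpolation=2))
for i in range(3):
  eyes.get_image("top"); s=sensors.get_state();print(s["position"],s["ee_rot"],s["contact_force"],s["moment"])
```

```text
[0.46476927 0.22389146 0.08564551] [-1.49645726e-04  7.47665373e-01  6.64075642e-01 -9.09130201e-05] [-3.15017185  0.85026454  2.50552414] [0.05682857 0.25582257 0.00614919]
[0.46480266 0.22390308 0.08566464] [-1.25758891e-04  7.47649958e-01  6.64093005e-01 -6.31203700e-05] [-3.40241041  0.02212536  2.93396343] [ 0.0653844   0.3190744  -0.01448181]
[0.46475361 0.22390823 0.08565987] [-1.56264443e-04  7.47656439e-01  6.64085701e-01 -7.69399724e-05] [-3.12668563  1.64560075  2.48692355] [0.10243301 0.27683423 0.05905659]
```

View pics/sl.png

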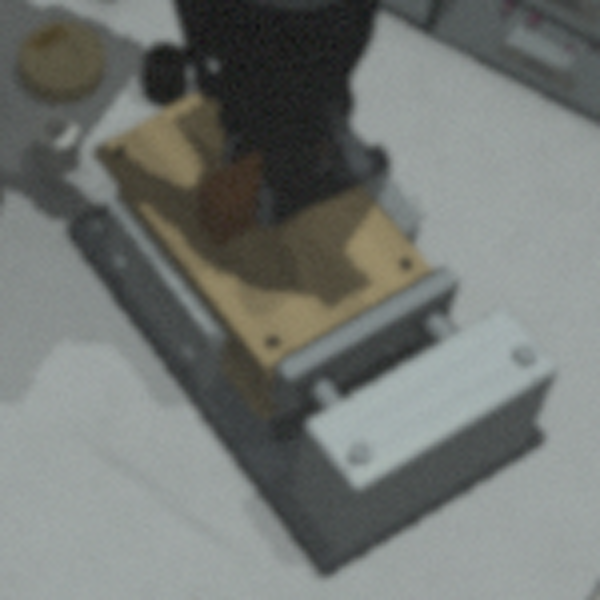

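The lid lies flat inside the guides, its front edge just short of the bar. The measured force is rim friction, about 3 N. I'll advance in small steps.

Request:
drive_tool(deltas=[{"linear":[0.7,-0.1,0.2],"twist":0,"claw":0},{"linear":[1.4,-0.2,0.2],"twist":0,"claw":0},{"linear":[2,-0.2,0.2],"twist":0,"claw":0},{"linear":[2.5,-0.3,0.2],"twist":0,"claw":0},{"linear":[3,-0.4,0.2],"twist":0,"claw":0},{"linear":[3,-0.4,0.2],"twist":0,"claw":0},{"linear":[3,-0.4,0.2],"twist":0,"claw":0}])

```text
clock: 7.6
position: [0.4682, 0.2233, 0.0857]
ee_rot: [0.0, 0.748, 0.664, 0.0]
contact_force: [0.4, 0.1, -1.3]
width: 0.0189
gripper_force: 60.0
```

Request:
drive_tool(deltas=[{"linear":[0.5,-0.1,-0.1],"twist":0,"claw":0},{"linear":[1,-0.1,-0.1],"twist":0,"claw":0},{"linear":[1.5,-0.2,-0.1],"twist":0,"claw":0},{"linear":[2,-0.2,-0.1],"twist":0,"claw":0},{"linear":[2,-0.2,-0.1],"twist":0,"claw":0},{"linear":[2,-0.2,-0.1],"twist":0,"claw":0}])

```text
clock: 8.1
position: [0.4694, 0.2232, 0.0857]
ee_rot: [-0.0, 0.748, 0.664, -0.0]
contact_force: [-3.3, 0.8, 0.7]
width: 0.0189
gripper_force: 60.4
```

Request:
drive_tool(deltas=[{"linear":[0.5,-0.1,0],"twist":0,"claw":0},{"linear":[1,-0.1,0],"twist":0,"claw":0},{"linear":[1.5,-0.2,0],"twist":0,"claw":0},{"linear":[2,-0.2,0],"twist":0,"claw":0},{"linear":[2.5,-0.3,0],"twist":0,"claw":0},{"linear":[3,-0.4,0],"twist":0,"claw":0},{"linear":[3,-0.4,0],"twist":0,"claw":0},{"linear":[3,-0.4,0],"twist":0,"claw":0}])

```text
clock: 8.77
position: [0.4696, 0.2233, 0.0859]
ee_rot: [-0.002, 0.748, 0.664, -0.002]
contact_force: [-9.8, 3.3, 6.8]
width: 0.0191
gripper_force: 61.3
```

Request:
drive_tool(deltas=[{"linear":[0.5,-0.1,0.3],"twist":0,"claw":0},{"linear":[1,-0.1,0.5],"twist":0,"claw":0},{"linear":[1.5,-0.2,0.5],"twist":0,"claw":0},{"linear":[2,-0.2,0.5],"twist":0,"claw":0},{"linear":[2,-0.2,0.5],"twist":0,"claw":0},{"linear":[2,-0.2,0.5],"twist":0,"claw":0}])

```text
clock: 9.27
position: [0.4712, 0.2231, 0.086]
ee_rot: [-0.003, 0.748, 0.664, -0.002]
contact_force: [-9.5, 4.1, 5.2]
width: 0.019
gripper_force: 60.9
```

Request:
drive_tool(deltas=[{"linear":[0.6,0,0.2],"twist":0,"claw":0},{"linear":[1.2,-0.1,0.3],"twist":0,"claw":0},{"linear":[1.8,-0.1,0.3],"twist":0,"claw":0},{"linear":[2.4,-0.2,0.3],"twist":0,"claw":0},{"linear":[3,-0.2,0.3],"twist":0,"claw":0},{"linear":[3.5,-0.3,0.3],"twist":0,"claw":0},{"linear":[4,-0.3,0.3],"twist":0,"claw":0},{"linear":[4,-0.3,0.3],"twist":0,"claw":0},{"linear":[4,-0.3,0.3],"twist":0,"claw":0}])

```text
clock: 10.02
position: [0.4747, 0.2228, 0.0861]
ee_rot: [-0.003, 0.748, 0.664, -0.003]
contact_force: [-10.6, 3.4, 4.2]
width: 0.019
gripper_force: 61.0
```

Request:
drive_tool(deltas=[{"linear":[0.5,0,0.1],"twist":0,"claw":0},{"linear":[1,-0.1,0.2],"twist":0,"claw":0},{"linear":[1.5,-0.1,0.2],"twist":0,"claw":0},{"linear":[2,-0.2,0.2],"twist":0,"claw":0},{"linear":[2.5,-0.2,0.2],"twist":0,"claw":0},{"linear":[2.7,-0.2,0.2],"twist":0,"claw":0},{"linear":[2.7,-0.2,0.2],"twist":0,"claw":0},{"linear":[2.7,-0.2,0.2],"twist":0,"claw":0},{"linear":[2.7,-0.2,0.2],"twist":0,"claw":0}])

```text
clock: 10.77
position: [0.4766, 0.2226, 0.0862]
ee_rot: [-0.003, 0.748, 0.664, -0.003]
contact_force: [-11.7, 3.7, 4.7]
width: 0.0189
gripper_force: 61.1
```

Run:
```python
from rig import sensors, eyes
import cv2
for i in range(6):
  b=eyes.get_image("scene"); s=sensors.get_state();print(s["clock"],s["position"],s["ee_rot"],s["contact_force"],s["moment"])
cv2.imwrite("pics/end.png",cv2.resize(b[110:260,280:430,::-1],(600,600),interpolation=2))
```

```text
10.8167 [0.47661462 0.22256658 0.08620404] [-0.00345601  0.74816211  0.66349792 -0.00346655] [-11.88533092   2.89867157   4.71102368] [ 0.48566816  1.70478853 -0.25955617]
10.8667 [0.47659693 0.22255376 0.08618561] [-0.00346026  0.7481545   0.66350639 -0.0034857 ] [-11.96685395   3.78464508   5.50265278] [ 0.52278216  1.65708583 -0.21111743]
10.9167 [0.47660831 0.22256279 0.08618883] [-0.0034458   0.74814901  0.66351269 -0.00347773] [-12.37189455   3.32660906   5.40302082] [ 0.49184866  1.70337443 -0.24075326]
10.9667 [0.47656996 0.22256137 0.08617555] [-0.00347243  0.74815368  0.6635071  -0.0035126 ] [-11.62565659   3.40698876   4.91519732] [ 0.46272857  1.66579637 -0.21828177]
11.0167 [0.47659066 0.22257045 0.08617135] [-0.00347223  0.748144    0.66351807 -0.00350157] [-11.37335147   3.31085635   4.8240656 ] [ 0.47928716  1.66778181 -0.21729287]
11.0667 [0.47656186 0.22257508 0.08616128] [-0.00348612  0.74815335  0.66350735 -0.00352321] [-11.85729412   2.97752243   4.37471005] [ 0.46788495  1.65093204 -0.21860345]
```

View pics/end.png

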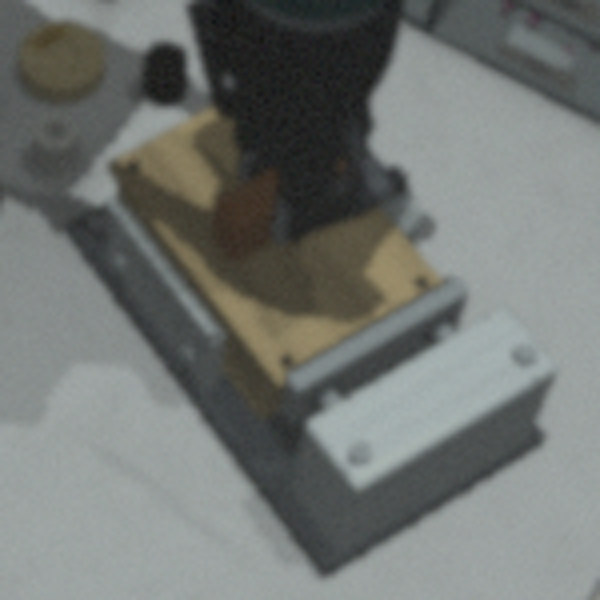

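The final picture shows the lid flat between the guides, with its front edge (from (285,375) to (445,285)) against the bar, and the bar visibly closer to the fence. TCP travel since contact is about 7.2 mm, which means about 10.6 N. The measured push of 12 N includes rim friction, so the two agree. Everything is at rest, so I'm handing in.

```bash
python3 -c "
from rig import manip
print(manip.sign_off())"
```

```text
the job is handed in; nothing more can be done
None
```

I handed the job in with the lid still held flat on the case between the guides and pressed against the bar, which is pushed in about 7 mm (about 10.6 N, estimated from how far the tool moved after contact); no verdict came back.

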